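# Lay the colour case down and seat it in the board's corner

## Task

The wooden colour case stands on end on the drawing board: tip it over with a push high on its lid, so that it lies on its back with the lid up. Then slide it sideways until its long side is pressed against the side strip, and after that endwise until its leading end is pressed against the short end strip, each time leaning on the strip lightly and steadily for half a second, with about 6 N more than the sliding takes (the glued strips break off at 20 N). Leave it lying square and snug in the corner, and leave the other things where they are.

Things in the scene. Friction and masses are not known exactly. Their poses are not given: they have to be found in the camera images.
- case: dark wooden colour case, a closed box 100 (its x) x 80 (its y) x 230 mm (its z), standing on end at the start, not meant to be gripped. Origin: centre of the 100 x 80 mm end it stands on; its z runs to the other end, its y points out of the lid, the 100 x 230 mm face with pale inlay and brass corner caps. The lid looks along the board's +y within 7 degrees. No push on it may pass 25 N
- case_center (a point): middle of the case, and its centre of mass (0.5 to 1.1 kg). Pushed on the lid 170 mm or more above its foot the case tips towards the board's -y about its foot edge; pushed low it may only slide. It falls free once its top has gone about 80 mm, and then lies 80 mm high with its top end leading. Sliding it takes about 2 to 9 N by its hidden weight and friction
- board: fixed plywood drawing board, 15 mm thick, reaching from x = -190 to 190 and y = -255 to 275 mm of its origin, which is on the table under it. Its x points roughly away from the robot, its y roughly to the robot's left, turned up to 15 degrees. Seated, the case has its origin at x = 80, y = -5, z = 55 mm in this frame, its z along the board's -y and its y upward
- end_strip: fixed short wooden strip across the board's right (-y) end, 330 mm along x, 16 mm wide, 20 mm high, rigid. Origin: middle of its underside, on the board's top. The face that stops the case looks to the board's +y and lies 8 mm from the origin (board y = -235 mm)
- side_strip: fixed wooden strip along the board's far (+x) side, 335 mm along y, 16 mm wide, 20 mm high, rigid. Origin: middle of its underside, on the board's top. The face that stops the case looks to the board's -x and lies 8 mm from the origin (board x = 130 mm)
- dish: white plate-like colour dish, 68 mm across, 18 mm high, on the board's near left corner; loose, not to be disturbed. Origin: centre of its underside
- ink_jar: small glass jar with black cap, 44 mm across, 45 mm high, on the board's far left part; loose, not to be disturbed. Origin: centre of its underside
- tube_box: small cardboard box, 30 x 70 x 20 mm, on the board's far edge behind the side strip; loose, not to be disturbed. Origin: centre of its underside
- ink_bottle: black bottle 150 mm high, on the table right of the board; loose, not to be disturbed. Origin: centre of its underside
- water_cup: white cup 90 mm high, on the table right of the board; loose, not to be disturbed. Origin: centre of its underside
- bowl: blue bowl 50 mm high, on the table left of the board; loose, not to be disturbed. Origin: centre of its underside
- palette: white plate 180 mm across, on the table left of the board; loose, not to be disturbed. Origin: centre of its underside

How it is judged:
On the way, in this order (a step that is already met when the one before it is completed fails the run):
1. the case lies on its back, lid up (angle between case's own y axis and vertical below 0.08 rad and angle between case's own z axis and vertical above 1.49 rad), for 0.3 s.
2. the case is pressed against the side strip (all of step 1 and contact force between case and side_strip above 3 N), for 0.3 s.
3. the case is pressed against the end strip (all of step 1 and contact force between case and end_strip above 3 N), for 0.3 s.
At the end, for the whole second after the job is handed in: the case lies at rest on the board, lid up within 0.08 rad, square to the board within 0.03 rad, within 4 mm of both strips (all of step 1 and y of case in the frame of board below -0.001 m and x of case in the frame of board above 0.076 m and angle between the z axis of case and the y axis of board, either way round below 0.03 rad and z of case in the frame of board below 0.06 m and linear speed of case below 0.01 m/s); the robot touches nothing.
It fails at once if the case is pushed with more than 25 N (contact force between the arm and case above 25 N).
It fails at once if a strip is pressed with more than 20 N (contact force between anything else and end_strip above 20 N or contact force between anything else and side_strip above 20 N).
It fails at once if one of the other things is moved by more than 15 mm (distance of any of dish, ink_jar, tube_box, ink_bottle, water_cup, bowl, palette from where it was at the start of the episode above 0.015 m).
It also fails if it takes over 72 s, if anything falls off the work surface, if the arm or the gripper's body presses on something with over 40 N, if the wrist force passes 120 N, or if a joint passes its speed limit or range.

## Robot

A 6-joint arm with a two-finger parallel gripper is mounted at the origin on the work surface. World frame = base frame: x ahead of the robot, y to its left, z up, the work surface at z = 0. Lengths are in m, angles in rad, forces in N, time in s.
With the tool pointing down it reaches from about 0.35 to 0.975 m from the base axis. Payload 4.9 kg.
Tool frame: the origin (TCP) lies at the very end of the fingers, on their centre line; the grasp point (between the pads) lies 19 mm behind it (arm.pinch_z is the distance from the TCP to the grasp point, in m); y points along the fingers, x is the direction in which the jaws open and shut, and the axes are right-handed (so a half turn about y gives the same grasp; the last joint's range is limited). The gripper opens to 85 mm and grips with 20 to 120 N. Pads are 22 mm wide; open, the fingers measure 114 mm over their backs; the gripper's body (76 mm by 85 mm) begins 54 mm behind the grasp point. The pads swing forward as they close: fully open they stand 13 mm farther back than shut.
Start: joints at [-1.35, 0.053, 1.613, -0, 1.476, -0.119], TCP at [0.208, -0.589, 0.231] pointing down, gripper open.
Joint ranges: [-3.01, 3.01], [-1.01, 2.22], [0.06, 2.58], [-1.02, 4.17], [0.09, 2.62], [-3.14, 3.14]. Speed limits (rad/s): [2.57, 2.57, 3.14, 3.14, 3.14, 3.14].

## Interface

Orientations are given as a rotation vector (axis times angle).
In Python, from rig import readout, imaging, job, arm gives the robot as it stands. The module is installed in compiled form; this text tells all that it offers.
- The arm moves only by the tool drive_tool, never from a script. Its argument "motion" is a list of rows, each a list of 7 numbers: the closure, from -1 (fully open) to 1 (shut), so that 0 is half open, then the shift along the tool's x, y, z in mm, then the turn, a rotation vector about the tool's x, y, z in degrees. A call has 1 to 20 rows; each row shifts and turns the commanded pose from where the row before left it, along the tool's axes as they then stand; what a row does not reach is not made up. A row lasts 1/8 s, in which the tool goes at most 62.5 mm and 10.7 degrees, less where a joint would pass 70% of its speed; a pose out of reach is approached as far as the arm can. A call with a gripper value outside its range is refused whole. The fingers move at their own pace and stop on an object; "grip_force" is the grip in N (left out, the last holds). Time passes only in rows, so rows that do not move let the fingers close. It gives the time, the measured TCP pose, the force and the opening at its end, in the units of the state.
- readout.sense(): the state, without advancing time (a new reading comes with each control period).
- imaging.snapshot(name): name is "scene" or "side" or "wrist"; returns (picture, depth): 384x512x3 uint8, red, green, blue; 384x512 float32, m along the optical axis (not along the pixel's ray), 0 where there is no reading.
- imaging.camera_info(name): a dict with "fx", "fy", "cx", "cy" (pixels), "k1" (the pictures are not rectified: a ray, as slopes to the right and down, at radius r is drawn at 1 + k1 r^2 times it, then the intrinsics apply), "T" (4x4, takes a point from camera to world coordinates). Camera axes: x right, y down, z forward; pixel columns grow to the right and rows downward; lengths in m; the calibration is good to about 2 mm. A picture is of the moment at which its call begins: read the wrist's pose just before it. camera_info takes no time and is no camera call; for the wrist camera it gives the pose at the moment of the call.
- job.hand_in(): hands the job in, once; it reports no verdict.
The state is a dict: "time_s": time; "qpos": joint angles; "joint_vel": joint speeds; "joint_efforts": joint torques, N m; "ee_pos": TCP position; "eef_rot": TCP orientation; "wrist_force": force on the tool from outside, world axes, zero at the start; "ft_torque": the same for the moment, N m; "finger_gap": finger opening in m.
Only numpy, scipy, OpenCV 4.12 (cv2) and the standard library are available. Lean on these libraries where they do the work, as an engineer would, in place of code of your own. Each camera call takes 0.05 s, during which the arm holds its last target. There are 200 camera calls.

## Working session

There is one attempt and no reset: what is moved stays moved. The work goes in short steps, Python scripts to look and compute and a tool call to move; the robot and the scene stay as the last step left them, time stands still between calls to the robot, and variables do not carry over. Pictures are saved under pics/ and viewed, about 8 in all and at most 12, crops included, and the job is handed in when it is done.

Besides the shell and the picture viewer there is one more tool, called after ">>>" in YAML: its name, and indented under it one key for each argument. drive_tool: Moves the arm, as the interface text tells. Its arguments: {"type":"object","properties":{"motion":{"type":"array","items":{"type":"array","items":{"type":"number"}}},"grip_force":{"type":"number"}},"required":["motion"]}

```bash
mkdir -p pics
cat > h.py <<'E'
import numpy as np, cv2
from rig import readout, imaging, job, arm
from scipy.spatial.transform import Rotation as R
def ray(ci,u,v):
    d=np.array([(u-ci['cx'])/ci['fx'],(v-ci['cy'])/ci['fy']]); s=d.copy()
    for _ in range(20): s=d/(1+ci['k1']*(s@s))
    return s
def pt(ci,u,v,depth):
    s=ray(ci,u,v); return (np.array(ci['T'])@np.array([s[0]*depth,s[1]*depth,depth,1]))[:3]
def plane(ci,u,v,z):
    s=ray(ci,u,v);T=np.array(ci['T']);d=T[:3,:3]@np.array([s[0],s[1],1]);o=T[:3,3]
    return o+d*(z-o[2])/d[2]
def cloud(ci,D):
    v,u=np.mgrid[0:384,0:512]; d=np.stack([(u-ci['cx'])/ci['fx'],(v-ci['cy'])/ci['fy']],-1); s=d.copy()
    for _ in range(20): s=d/(1+ci['k1']*(s**2).sum(-1,keepdims=True))
    P=np.concatenate([s*D[...,None],D[...,None]],-1);T=np.array(ci['T'])
    return P@T[:3,:3].T+T[:3,3]
E
cat > s.py <<'E'
from h import *
for n in ['scene','side']:
    p,d=imaging.snapshot(n); ci=imaging.camera_info(n); np.savez(''+n+'.npz',p=p,d=d)
    cv2.imwrite(f'pics/{n}0.png',cv2.resize(p[...,::-1],(768,576)))
    print(n,np.round(np.array(ci['T'])[:3,3],3),ci['fx'],ci['k1'])
s=readout.sense();print(s)
print(R.from_rotvec(s['eef_rot']).as_matrix().round(3))
E
python3 s.py
```

```text
scene [ 1.64  -0.227  0.984] 438.3957648237703 -0.10330452284534812
side [0.2   0.848 0.846] 380.7172665277517 0.007407761159822871
{'time_s': 0.1, 'qpos': array([-1.35001747e+00,  5.33033477e-02,  1.61417144e+00,  1.03610080e-05,
        1.47600656e+00, -1.18983835e-01]), 'joint_vel': array([-1.31632709e-04,  4.22291517e-04, -3.03692117e-03,  5.50586885e-05,
       -1.02988231e-03, -9.40548155e-04]), 'joint_efforts': array([ 5.44491595e-04, -3.94901597e+01, -3.71365178e+01, -1.14683126e-04,
        3.83053586e-03, -7.67466133e-06]), 'ee_pos': array([ 0.20817625, -0.5887052 ,  0.2301694 ]), 'eef_rot': array([-1.34968756,  0.95634806, -0.95404053]), 'wrist_force': array([-0.56068304,  0.09390259,  0.68737883]), 'ft_torque': array([-0.00526218,  0.01130418,  0.03086817]), 'finger_gap': 0.08557853447647043}
[[ 0.333 -0.     0.943]
 [-0.943  0.002  0.333]
 [-0.002 -1.     0.   ]]
```

View pics/scene0.png

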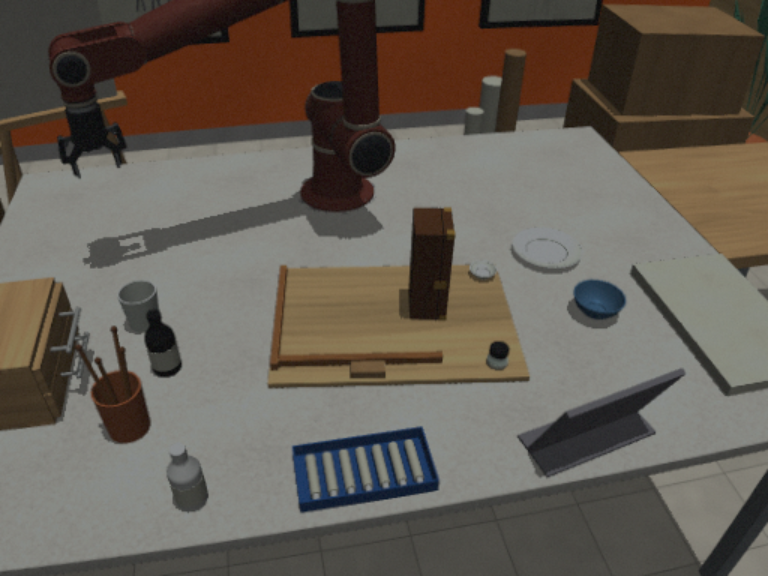

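View pics/side0.png

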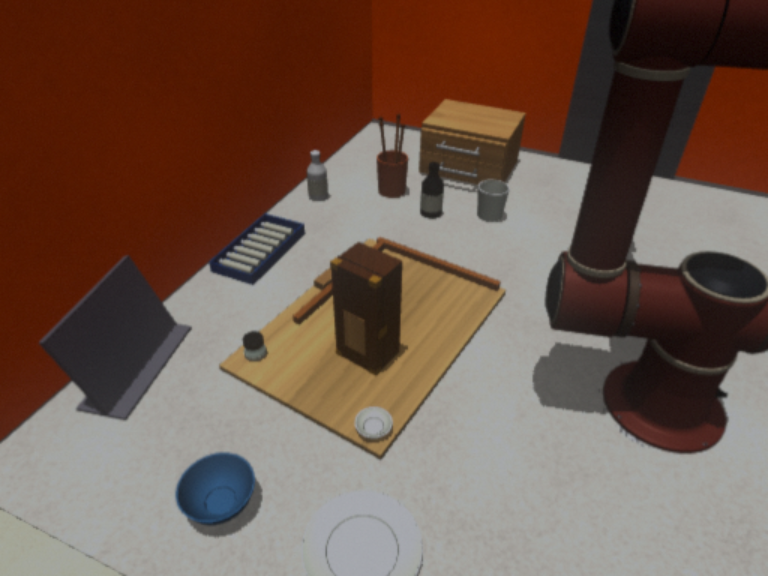

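The scene view (768-wide) shows the case standing at (430,265) with its lid to the right and brass caps at (448,212). The side strip runs along (280–440,357), the end strip along (278,270–365), the dish is at (482,270) and the jar at (498,353). The side view agrees: case at (367,305), side strip (295–380,318–240), end strip (378–498,240–285).

```bash
cat > m.py <<'E'
from h import *
C={}
for n in ['scene','side']:
    z=np.load(n+'.npz'); ci=imaging.camera_info(n); P=cloud(ci,z['d']); P[z['d']<=0]=np.nan; C[n]=(P,z['p'])
    x,y,h=P[...,0],P[...,1],P[...,2]
    tab=(h<.006)&(h>-.006)&(x>.2)&(x<.9); print(n,'table z',np.nanmedian(h[tab]))
    reg=(x>.2)&(x<1.0)&(y>-.5)&(y<.4)
    for lo,hi,nm in[(.009,.022,'board'),(.028,.042,'strips'),(.235,.26,'casetop')]:
        m=(reg&(h>lo)&(h<hi)).astype(np.uint8)
        if nm!='strips': m=cv2.morphologyEx(m,cv2.MORPH_OPEN,np.ones((3,3)))
        k,L,st,_=cv2.connectedComponentsWithStats(m)
        for i in np.argsort(-st[1:,4])[:3]+1:
            if st[i,4]<25: continue
            q=P[L==i]; r=cv2.minAreaRect((q[:,:2]*1000).astype(np.float32))
            print(nm,st[i,4],np.round(r[0],1),np.round(r[1],1),round(r[2],2),'z',np.round(np.median(q[:,2]),4), cv2.boxPoints(r).round(0).tolist())
# corner pixels (768 scale) on planes
E
python3 m.py
python3 - <<'E'
from h import *
for n in['scene','side']:
    p=np.load(n+'.npz')['p'][...,::-1]
    y,x=((130,170) if n=='scene' else (150,140))
    c=p[y:y+140,x:x+200]
    cv2.imwrite(f'pics/{n}c.png',cv2.resize(c,(800,560),interpolation=cv2.INTER_CUBIC))
E
```

```text
scene table z 0.000152007806520138
board 8760 [582.   46.3] [514.8 383.1] 80.79 z 0.0146 [[352.0, -177.0], [730.0, -238.0], [812.0, 270.0], [434.0, 331.0]]
board 800 [ 722.  -141.3] [220.2  52.3] 80.4 z 0.0161 [[678.0, -245.0], [729.0, -254.0], [766.0, -37.0], [715.0, -28.0]]
board 33 [902.8 -51.1] [27.7  4.7] 84.42 z 0.0157 [[899.0, -65.0], [904.0, -65.0], [906.0, -38.0], [902.0, -37.0]]
strips 1079 [ 626.4 -135.4] [469.7 247.1] 38.7 z 0.0345 [[366.0, -186.0], [520.0, -379.0], [887.0, -85.0], [732.0, 108.0]]
strips 83 [602.8 109.1] [79.4 11.1] 76.36 z 0.034 [[588.0, 72.0], [599.0, 69.0], [618.0, 146.0], [607.0, 149.0]]
strips 75 [ 978.3 -394.5] [25.6 55.7] 18.2 z 0.0351 [[957.0, -372.0], [975.0, -425.0], [999.0, -417.0], [982.0, -364.0]]
casetop 513 [557.5 119.1] [ 80.3 105. ] 78.11 z 0.2442 [[498.0, 91.0], [601.0, 69.0], [617.0, 148.0], [514.0, 169.0]]
casetop 212 [234.3  46.4] [138.8  52.1] 88.01 z 0.2482 [[206.0, -22.0], [258.0, -24.0], [263.0, 115.0], [211.0, 117.0]]
side table z 0.0022495840403975453
board 9792 [582.2  38.5] [532.4 382.5] 81.43 z 0.0176 [[353.0, -196.0], [732.0
[... 167 characters left out ...]
[944.5 333.5] [16.1 40.1] 36.22 z 0.0138 [[926.0, 345.0], [950.0, 313.0], [963.0, 322.0], [939.0, 354.0]]
strips 439 [ 534.5 -199.7] [ 49.2 327.8] 83.93 z 0.0367 [[369.0, -207.0], [695.0, -241.0], [700.0, -193.0], [374.0, -158.0]]
strips 279 [727.2  16.5] [ 50.9 181.3] 8.51 z 0.0372 [[689.0, 102.0], [715.0, -77.0], [766.0, -69.0], [739.0, 110.0]]
strips 254 [958.7 302.4] [ 10.4 198.9] 11.7 z 0.0348 [[933.0, 399.0], [974.0, 204.0], [984.0, 206.0], [944.0, 401.0]]
casetop 850 [555.3 121.5] [ 82.8 102.6] 78.05 z 0.2472 [[497.0, 92.0], [597.0, 70.0], [614.0, 151.0], [514.0, 173.0]]
casetop 161 [230.4  92.3] [18.7 69.5] 43.18 z 0.2482 [[200.0, 111.0], [247.0, 61.0], [261.0, 73.0], [213.0, 124.0]]
```

```bash
cat >> h.py <<'E'
BO=np.array([.5807,.0286]); BY=np.radians(-8.7)
def b2w(x,y): c,s=np.cos(BY),np.sin(BY); return BO+np.array([c*x-s*y,s*x+c*y])/1000
def w2b(p): c,s=np.cos(BY),np.sin(BY); d=(np.asarray(p)[:2]-BO)*1000; return np.array([c*d[0]+s*d[1],-s*d[0]+c*d[1]])
def goto(pos,azdeg,tilt=0):
    """delta in tool axes to target: tool z at azimuth, y down, then tilt about tool x (deg)"""
    s=readout.sense(); A=R.from_rotvec(s['eef_rot']); a=np.radians(azdeg)
    z=np.array([np.cos(a),np.sin(a),0]); y=np.array([0,0,-1.]); x=np.cross(y,z)
    B=R.from_matrix(np.c_[x,y,z])*R.from_euler('x',tilt,degrees=True)
    print('t',s['time_s'],'pos',s['ee_pos'].round(4),'board',w2b(s['ee_pos']).round(1),'F',s['wrist_force'].round(2),'gap',s['finger_gap'].round(3))
    print('shift mm tool axes',(A.inv().apply(np.array(pos)-s['ee_pos'])*1000).round(1),'turn deg (tool)',np.degrees((A.inv()*B).as_rotvec()).round(2))
E
python3 - <<'E'
from h import *
z=np.load('side.npz');ci=imaging.camera_info('side')
for n,u,v in[('jar',253,338),('dish',373,422),('tubebox',325,280)]:
    w=pt(ci,u*2/3,v*2/3,z['d'][int(v*2/3),int(u*2/3)]);print(n,w.round(3),w2b(w).round(0))
z=np.load('scene.npz');ci=imaging.camera_info('scene')
for n,u,v in[('jar',499,348),('dish',482,270),('tubebox',368,363),('strip_L',440,356),('strip_R',281,357)]:
    w=pt(ci,u*2/3,v*2/3,z['d'][int(v*2/3),int(u*2/3)]);print(n,w.round(3),w2b(w).round(0))
E
```

```text
jar [0.756 0.217 0.062] [145. 213.]
dish [0.471 0.275 0.022] [-146.  227.]
tubebox [ 0.734 -0.03   0.036] [160. -35.]
jar [0.757 0.217 0.056] [146. 213.]
dish [0.454 0.287 0.016] [-165.  236.]
tubebox [ 0.726 -0.047  0.032] [155. -53.]
strip_L [0.733 0.101 0.031] [139.  95.]
strip_R [ 0.683 -0.218  0.038] [ 138. -228.]
```

>>> drive_tool:
  motion:
    - [0, 0, -40, 0, 0, 0, 0]
    - [0, 0, -45, 0, 0, 0, 0]
    - [0, 0, -45, 0, 0, 0, 0]
    - [0, 0, -45, 0, 0, 0, 0]
    - [0, 0, 0, 0, 0, -8, 0]
    - [0, 0, 0, 0, 0, -8, 0]
    - [0, 0, 0, 0, 0, -8, 0]
    - [0, 0, 0, 0, 0, -8, 0]
    - [0, 0, 0, 0, 0, -8, 0]
    - [0, 0, 0, 0, 0, -8, 0]
    - [0, 0, 0, 0, 0, -10, 0]
    - [0, 0, 0, 0, 0, 0, 0]

```text
time_s: 1.6
ee_pos: [0.2083, -0.5891, 0.4056]
eef_rot: [-1.563, 0.174, -0.173]
wrist_force: [0.8, -0.2, 0.2]
finger_gap: 0.0424
```

```bash
python3 -c "
from h import *
goto([.575,.209,.4],78.1)"
```

```text
Traceback (most recent call last):
  File "h.py", line 26, in goto
    print('t',s['time_s'],'pos',s['ee_pos'].round(4),'board',w2b(s['ee_pos']).round(1),'F',s['wrist_force'].round(2),'gap',s['finger_gap'].round(3))
                                                                                                                           ^^^^^^^^^^^^^^^^^^^^^
AttributeError: 'float' object has no attribute 'round'
```

```bash
sed -i "s/s\['finger_gap'\].round(3)/round(s['finger_gap'],4)/" h.py; python3 -c "
from h import *
goto([.575,.209,.4],78.1)"
```

```text
t 1.6 pos [ 0.2083 -0.5891  0.4056] board [-274.7 -666.9] F [ 0.8  -0.23  0.16] gap 0.0424
shift mm tool axes [183.1   6.4 859. ] turn deg (tool) [-0.06 -0.75 -0.03]
```

>>> drive_tool:
  motion:
    - [0, 5, 0, 22, 0, -0.75, 0]
    - [0, 9, 0, 43, 0, 0, 0]
    - [0, 9, 0, 43, 0, 0, 0]
    - [0, 9, 0, 43, 0, 0, 0]
    - [0, 9, 0, 43, 0, 0, 0]
    - [0, 9, 0, 43, 0, 0, 0]
    - [0, 9, 0, 43, 0, 0, 0]
    - [0, 9, 0, 43, 0, 0, 0]
    - [0, 9, 0, 43, 0, 0, 0]
    - [0, 9, 0, 43, 0, 0, 0]
    - [0, 9, 0, 43, 0, 0, 0]
    - [0, 9, 0, 43, 0, 0, 0]
    - [0, 9, 0, 43, 0, 0, 0]
    - [0, 9, 0, 43, 0, 0, 0]
    - [0, 9, 0, 43, 0, 0, 0]
    - [0, 9, 0, 43, 0, 0, 0]
    - [0, 9, 0, 43, 0, 0, 0]
    - [0, 9, 0, 43, 0, 0, 0]
    - [0, 9, 0, 43, 0, 0, 0]
    - [0, 0, 0, 0, 0, 0, 0]

```text
time_s: 4.1
ee_pos: [0.5339, 0.1585, 0.4055]
eef_rot: [-1.565, 0.16, -0.158]
wrist_force: [0.3, -0.8, 0.1]
finger_gap: 0.0426
```

```bash
python3 -c "
from h import *
goto([.575,.209,.21],78.1)"
```

```text
t 4.1 pos [0.5339 0.1585 0.4055] board [-66.  121.4] F [ 0.32 -0.81  0.12] gap 0.0426
shift mm tool axes [ 30.5 195.4  57.7] turn deg (tool) [ 0.    0.29 -0.1 ]
```

>>> drive_tool:
  motion:
    - [0, 15, 0, 30, 0, 0, 0]
    - [0, 15, 0, 32, 0, 0, 0]
    - [0, 0, 30, 0, 0, 0, 0]
    - [0, 0, 40, 0, 0, 0, 0]
    - [0, 0, 40, 0, 0, 0, 0]
    - [0, 0, 40, 0, 0, 0, 0]
    - [0, 0, 30, 0, 0, 0, 0]
    - [0, 0, 20, 0, 0, 0, 0]
    - [0, 0, 0, 0, 0, 0, 0]

```text
time_s: 5.22
ee_pos: [0.5754, 0.2098, 0.2048]
eef_rot: [-1.566, 0.164, -0.16]
wrist_force: [-0.6, -0.7, -0.3]
finger_gap: 0.0425
```

Run:
```python
from h import *
goto([.575,.209,.205],78.1)
p,d=imaging.snapshot('side');cv2.imwrite('pics/side1.png',p[100:300,150:380,::-1].repeat(3,0).repeat(3,1))
```

```text
t 5.225 pos [0.5754 0.2098 0.2048] board [-32.7 178.3] F [-0.62 -0.72 -0.28] gap 0.0425
shift mm tool axes [-0.2 -0.2 -0.9] turn deg (tool) [ 0.08  0.07 -0.16]
```

View pics/side1.png

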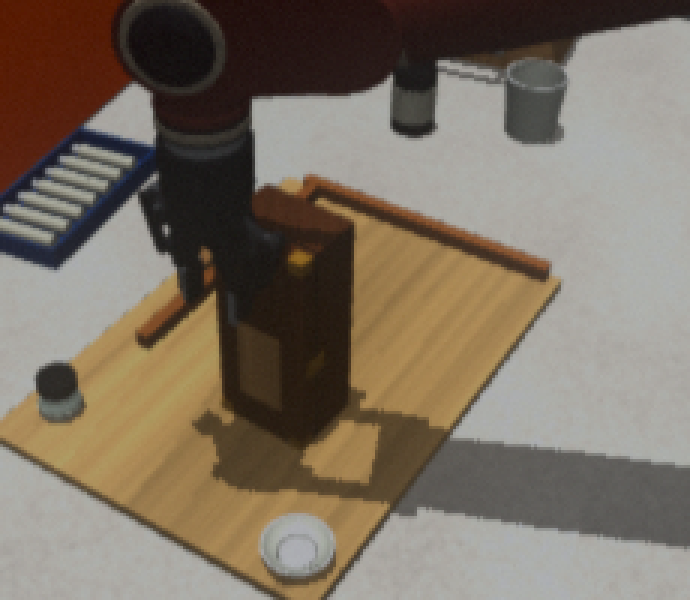

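The picture shows the half-open fingertips (185–235, 300) hanging level in front of the upper lid of the standing case, body clear of its top (300,215). The jar and dish are well away.

>>> drive_tool:
  motion:
    - [0, 0, 0, -15, 0, 0, 0]
    - [0, 0, 0, -10, 0, 0, 0]
    - [0, 0, 0, -3, 0, 0, 0]
    - [0, 0, 0, -2, 0, 0, 0]
    - [0, 0, 0, -2, 0, 0, 0]
    - [0, 0, 0, -2, 0, 0, 0]
    - [0, 0, 0, -2, 0, 0, 0]
    - [0, 0, 0, -2, 0, 0, 0]
    - [0, 0, 0, -2, 0, 0, 0]

```text
time_s: 6.4
ee_pos: [0.5684, 0.1711, 0.2063]
eef_rot: [-1.565, 0.161, -0.161]
wrist_force: [1.0, -1.6, 0.2]
finger_gap: 0.0426
```

```bash
python3 -c "
from h import *
goto([.575,.209,.205],78.1)"
```

```text
t 6.4 pos [0.5684 0.1711 0.2063] board [-33.7 139. ] F [ 0.98 -1.61  0.17] gap 0.0426
shift mm tool axes [-1.3  1.3 38.5] turn deg (tool) [ 0.    0.12 -0.  ]
```

>>> drive_tool:
  motion:
    - [0, 0, 0, -2, 0, 0, 0]
    - [0, 0, 0, -2, 0, 0, 0]
    - [0, 0, 0, -2, 0, 0, 0]
    - [0, 0, 0, -2, 0, 0, 0]
    - [0, 0, 0, -2, 0, 0, 0]
    - [0, 0, 0, -2, 0, 0, 0]
    - [0, 0, 0, -2, 0, 0, 0]
    - [0, 0, 0, -2, 0, 0, 0]
    - [0, 0, 0, -2, 0, 0, 0]
    - [0, 0, 0, -2, 0, 0, 0]

```text
time_s: 7.65
ee_pos: [0.5643, 0.1514, 0.2063]
eef_rot: [-1.565, 0.161, -0.161]
wrist_force: [0.6, 1.5, 1.0]
finger_gap: 0.043
```

Run:
```python
from h import *
goto([.575,.209,.205],78.1)
p,d=imaging.snapshot('scene');ci=imaging.camera_info('scene');P=cloud(ci,d);x,y,h=P[...,0],P[...,1],P[...,2]
m=(x>.48)&(x<.62)&(y>0)&(y<.2)&(h>.228)&(h<.262)
q=P[m];print(len(q),q.mean(0),q[:,1].min(),q[:,2].min(),q[:,2].max())
```

```text
t 7.65 pos [0.5643 0.1514 0.2063] board [-34.8 118.9] F [0.62 1.51 0.97] gap 0.043
shift mm tool axes [-1.3  1.3 58.5] turn deg (tool) [ 0.    0.12 -0.  ]
661 [0.56642585 0.10078909 0.2448706 ] 0.0498463705637702 0.22803152455818898 0.26199967545205827
```

Contact made, light force, and the case is tilting. Continuing.

>>> drive_tool:
  motion:
    - [0, 0, 0, -2, 0, 0, 0]
    - [0, 0, 0, -2.5, 0, 0, 0]
    - [0, 0, 0, -2.5, 0, 0, 0]
    - [0, 0, 0, -2.5, 0, 0, 0]
    - [0, 0, 0, -2.5, 0, 0, 0]
    - [0, 0, 0, -2.5, 0, 0, 0]
    - [0, 0, 0, -2.5, 0, 0, 0]
    - [0, 0, 0, -2.5, 0, 0, 0]
    - [0, 0, 0, -2.5, 0, 0, 0]
    - [0, 0, 0, -2.5, 0, 0, 0]
    - [0, 0, 0, -2.5, 0, 0, 0]
    - [0, 0, 0, -2.5, 0, 0, 0]
    - [0, 0, 0, -2.5, 0, 0, 0]
    - [0, 0, 0, -2.5, 0, 0, 0]
    - [0, 0, 0, -2.5, 0, 0, 0]
    - [0, 0, 0, -2.5, 0, 0, 0]
    - [0, 0, 0, -2.5, 0, 0, 0]
    - [0, 0, 0, -2.5, 0, 0, 0]
    - [0, 0, 0, -2.5, 0, 0, 0]
    - [0, 0, 0, -2.5, 0, 0, 0]

```text
time_s: 10.2
ee_pos: [0.5542, 0.103, 0.2063]
eef_rot: [-1.565, 0.162, -0.161]
wrist_force: [-0.4, -1.3, -0.0]
finger_gap: 0.0427
```

Run:
```python
from h import *
goto([.575,.209,.205],78.1)
p,d=imaging.snapshot('side');cv2.imwrite('pics/side2.png',p[100:300,150:380,::-1].repeat(3,0).repeat(3,1))
```

```text
t 10.2 pos [0.5542 0.103  0.2063] board [-37.4  69.5] F [-0.45 -1.31 -0.04] gap 0.0427
shift mm tool axes [ -1.3   1.3 108. ] turn deg (tool) [ 0.    0.12 -0.  ]
```

View pics/side2.png

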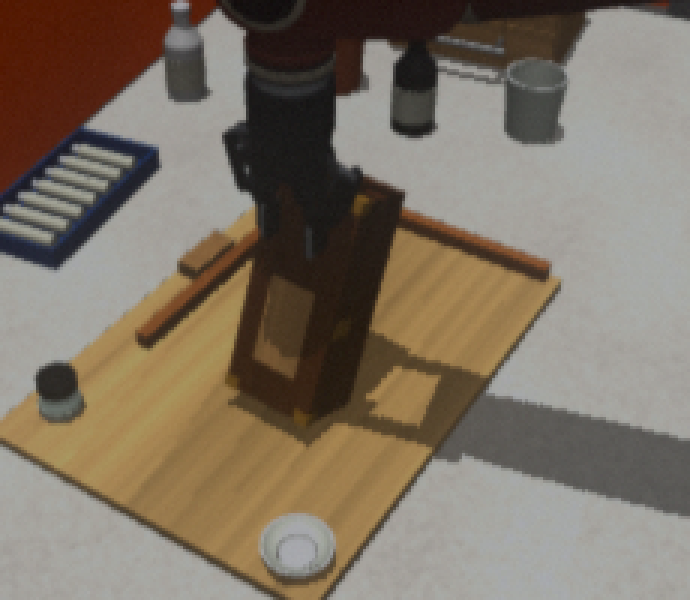

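The case is leaning well away (top at 385,190), pivoting cleanly on its foot edge with both fingertips on the lid. It is near its balance point.

>>> drive_tool:
  motion:
    - [0, 0, 0, -2.5, 0, 0, 0]
    - [0, 0, 0, -2.5, 0, 0, 0]
    - [0, 0, 0, -2.5, 0, 0, 0]
    - [0, 0, 0, -2.5, 0, 0, 0]
    - [0, 0, 0, -2.5, 0, 0, 0]
    - [0, 0, 0, -2.5, 0, 0, 0]
    - [0, 0, 0, -2.5, 0, 0, 0]
    - [0, 0, 0, -2.5, 0, 0, 0]
    - [0, 0, 0, -2.5, 0, 0, 0]
    - [0, 0, 0, -2.5, 0, 0, 0]
    - [0, 0, 0, -2.5, 0, 0, 0]
    - [0, 0, 0, 0, 0, 0, 0]
    - [0, 0, 0, 0, 0, 0, 0]
    - [0, 0, 0, 0, 0, 0, 0]
    - [0, 0, 0, 0, 0, 0, 0]
    - [0, 0, 0, 0, 0, 0, 0]

```text
time_s: 12.25
ee_pos: [0.5486, 0.0763, 0.2063]
eef_rot: [-1.565, 0.161, -0.161]
wrist_force: [0.6, -0.2, 0.5]
finger_gap: 0.043
```

```bash
cat > look.py <<'E'
from h import *
import sys
for n in ['scene','side']:
    p,d=imaging.snapshot(n);ci=imaging.camera_info(n);P=cloud(ci,d);x,y,h=P[...,0],P[...,1],P[...,2]
    if n=='side': cv2.imwrite(f'pics/{sys.argv[1]}.png',p[100:300,150:380,::-1].repeat(3,0).repeat(3,1))
    c=p.astype(int); m=((h>.085)&(h<.106)&(x>.35)&(x<.85)&(y>-.25)&(y<.2)).astype(np.uint8)
    k,L,st,_=cv2.connectedComponentsWithStats(cv2.morphologyEx(m,cv2.MORPH_OPEN,np.ones((3,3))))
    i=1+np.argmax(st[1:,4]);q=P[L==i];r=cv2.minAreaRect((q[:,:2]*1000).astype(np.float32))
    b=np.array([w2b(v/1000) for v in cv2.boxPoints(r)])
    print(n,st[i,4],'z',np.median(q[:,2]).round(4),np.round(r[1],1),'ang',round(r[2],2),'board corners',b.round(0).tolist())
E
python3 look.py side3; python3 -c "
from h import *
goto([.575,.209,.205],78.1)"
```

```text
scene 1439 z 0.094 [230.8 107.9] ang 77.96 board corners [[-108.0, -184.0], [0.0, -190.0], [13.0, 40.0], [-94.0, 46.0]]
side 1646 z 0.0976 [235.7 102.2] ang 78.11 board corners [[-105.0, -185.0], [-3.0, -191.0], [10.0, 45.0], [-92.0, 50.0]]
t 12.35 pos [0.5486 0.0762 0.2063] board [-38.9  42.2] F [ 1.03 -0.56  0.46] gap 0.043
shift mm tool axes [ -1.3   1.3 135.4] turn deg (tool) [-0.    0.12 -0.  ]
```

View pics/side3.png

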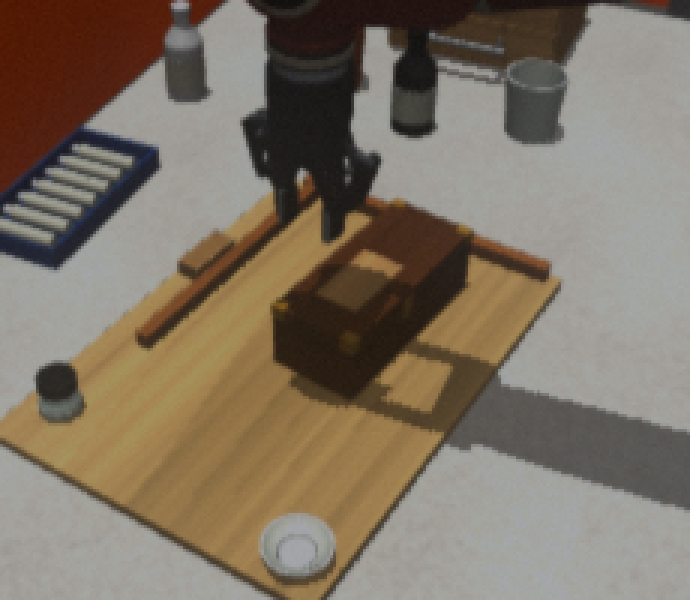

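The case lies lid up (pale inlay at 360,280), spanning (275–470, 205–395). It is centred at about board (-47,-71) and turned about -3.3°. The jar, dish and tube box are where they were.

>>> drive_tool:
  motion:
    - [0, 0, -5, 0, 0, 5, 0]
    - [0, 0, 0, 0, 0, 9, 0]
    - [0, 0, 0, 0, 0, 9, 0]
    - [0, 0, 0, 0, 0, 9, 0]
    - [0, 0, 0, 0, 0, 9, 0]
    - [0, 0, 0, 0, 0, 9, 0]
    - [0, 0, 0, 0, 0, 9, 0]
    - [0, 0, 0, 0, 0, 9, 0]
    - [0, 0, 0, 0, 0, 9, 0]
    - [0, 0, 0, 0, 0, 9, 0]
    - [0, 0, 0, 0, 8, 0, 0]
    - [0, 0, 0, 0, 0, 0, 0]

```text
time_s: 13.85
ee_pos: [0.5471, 0.0765, 0.2107]
eef_rot: [-1.046, 1.198, -1.376]
wrist_force: [0.4, 0.4, -0.5]
finger_gap: 0.0426
```

```bash
python3 -c "
from h import *
goto([*b2w(-139,-71),.2],-8.7,8)"
```

```text
t 13.85 pos [0.5471 0.0765 0.2107] board [-40.5  42.3] F [ 0.4   0.36 -0.51] gap 0.0426
shift mm tool axes [ 111.6   -3.2 -100.9] turn deg (tool) [ 0.1   0.95 -0.13]
```

>>> drive_tool:
  motion:
    - [0, 10, 0, -10, 0, 1, 0]
    - [0, 34, 0, -30, 0, 0, 0]
    - [0, 34, 0, -30, 0, 0, 0]
    - [0, 34, 0, -31, 0, 0, 0]
    - [0, 0, 0, 0, 0, 0, 0]

```text
time_s: 14.48
ee_pos: [0.4313, -0.021, 0.1967]
eef_rot: [-1.033, 1.213, -1.392]
wrist_force: [0.7, 0.3, -0.5]
finger_gap: 0.0429
```

```bash
python3 -c "
from h import *
goto([*b2w(-139,-71),.04],-8.7,8)"
```

```text
t 14.475 pos [ 0.4313 -0.021   0.1967] board [-140.2  -71.7] F [ 0.66  0.26 -0.46] gap 0.0429
shift mm tool axes [ -0.3 155.3 -20.6] turn deg (tool) [ 0.04 -0.33 -0.09]
```

>>> drive_tool:
  motion:
    - [0, 0, 30, -4, 0, 0, 0]
    - [0, 0, 40, -5, 0, 0, 0]
    - [0, 0, 40, -5, 0, 0, 0]
    - [0, 0, 30, -4, 0, 0, 0]
    - [0, 0, 15, -2.6, 0, 0, 0]
    - [0, 0, 0, 0, 0, 0, 0]
    - [0, 0, 0, 0, 0, 0, 0]

```text
time_s: 15.35
ee_pos: [0.4355, -0.0194, 0.0423]
eef_rot: [-1.033, 1.208, -1.39]
wrist_force: [-0.1, -0.3, 0.1]
finger_gap: 0.0425
```

```bash
python3 -c "
from h import *
goto([*b2w(-119,-71),.04],-8.7,8)"; python3 look.py side4
```

```text
t 15.35 pos [ 0.4355 -0.0194  0.0423] board [-136.3  -69.4] F [-0.14 -0.27  0.12] gap 0.0425
shift mm tool axes [ 1.5  4.7 16.8] turn deg (tool) [-0.15 -0.08 -0.12]
scene 1431 z 0.0939 [230.7 108.8] ang 78.04 board corners [[-109.0, -184.0], [-0.0, -190.0], [13.0, 40.0], [-96.0, 47.0]]
side 1506 z 0.0976 [239.3 102.7] ang 77.89 board corners [[-106.0, -189.0], [-4.0, -195.0], [11.0, 44.0], [-92.0, 50.0]]
```

View pics/side4.png

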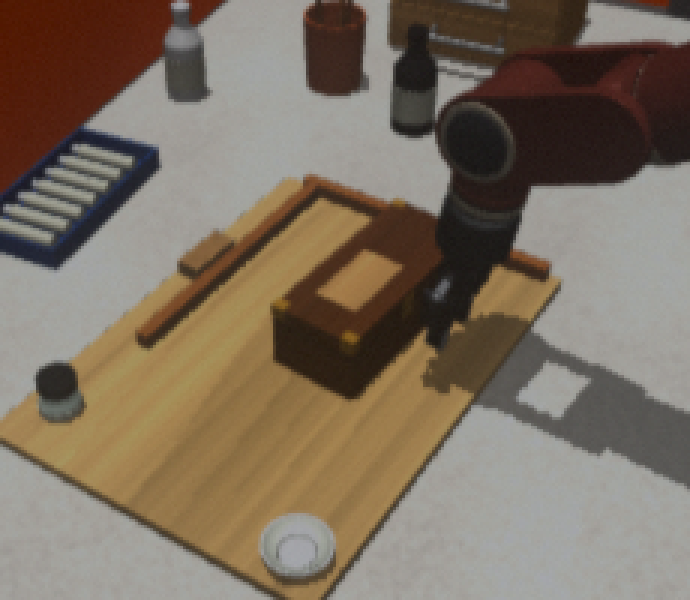

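The fingertips (440,335) stand low beside the near long side of the lying case, with the gripper body just outside it. Now the push towards the side strip.

>>> drive_tool:
  motion:
    - [0, 1.5, 3, 8, 0, 0, 0]
    - [0, 0, 1.6, 5, 0, 0, 0]
    - [0, 0, 0.4, 3, 0, 0, 0]
    - [0, 0, 0.3, 2, 0, 0, 0]
    - [0, 0, 0.3, 2, 0, 0, 0]
    - [0, 0, 0.3, 2, 0, 0, 0]
    - [0, 0, 0.3, 2, 0, 0, 0]
    - [0, 0, 0.3, 2, 0, 0, 0]
    - [0, 0, 0.3, 2, 0, 0, 0]
    - [0, 0, 0.3, 2, 0, 0, 0]
    - [0, 0, 0.3, 2, 0, 0, 0]

```text
time_s: 16.82
ee_pos: [0.4652, -0.0256, 0.0373]
eef_rot: [-1.037, 1.213, -1.388]
wrist_force: [-5.5, -0.4, 3.1]
finger_gap: 0.0427
```

```bash
python3 -c "
from h import *
goto([*b2w(19,-71),.04],-8.7,8)"
```

```text
t 16.825 pos [ 0.4652 -0.0256  0.0373] board [-106.  -71.] F [-5.48 -0.4   3.07] gap 0.0427
shift mm tool axes [ -0.2  14.3 124.2] turn deg (tool) [ 0.18 -0.09 -0.11]
```

>>> drive_tool:
  motion:
    - [0, 0, 0.3, 2.5, 0, 0, 0]
    - [0, 0, 0.3, 3, 0, 0, 0]
    - [0, 0, 0.4, 3, 0, 0, 0]
    - [0, 0, 0.4, 3, 0, 0, 0]
    - [0, 0, 0.4, 3, 0, 0, 0]
    - [0, 0, 0.4, 3, 0, 0, 0]
    - [0, 0, 0.4, 3, 0, 0, 0]
    - [0, 0, 0.4, 3, 0, 0, 0]
    - [0, 0, 0.4, 3, 0, 0, 0]
    - [0, 0, 0.4, 3, 0, 0, 0]
    - [0, 0, 0.4, 3, 0, 0, 0]
    - [0, 0, 0.4, 3, 0, 0, 0]
    - [0, 0, 0.4, 3, 0, 0, 0]
    - [0, 0, 0.4, 3, 0, 0, 0]
    - [0, 0, 0.4, 3, 0, 0, 0]
    - [0, 0, 0.4, 3, 0, 0, 0]
    - [0, 0, 0.4, 3, 0, 0, 0]
    - [0, 0, 0.4, 3, 0, 0, 0]
    - [0, 0, 0.4, 3, 0, 0, 0]
    - [0, 0, 0.4, 3, 0, 0, 0]

```text
time_s: 19.32
ee_pos: [0.5257, -0.0348, 0.0383]
eef_rot: [-1.035, 1.21, -1.389]
wrist_force: [-3.1, 0.8, -1.8]
finger_gap: 0.0427
```

```bash
python3 -c "
from h import *
goto([*b2w(19,-71),.04],-8.7,8)"; python3 look.py side5
```

```text
t 19.325 pos [ 0.5257 -0.0348  0.0383] board [-44.8 -71. ] F [-3.11  0.79 -1.78] gap 0.0427
shift mm tool axes [-0.1  7.2 63.4] turn deg (tool) [ 0.   -0.09 -0.13]
scene 1684 z 0.0941 [230.1 129.4] ang 82.04 board corners [[-55.0, -185.0], [74.0, -183.0], [71.0, 47.0], [-58.0, 45.0]]
side 1191 z 0.0977 [237.  102.7] ang 81.55 board corners [[-33.0, -186.0], [70.0, -186.0], [69.0, 51.0], [-34.0, 51.0]]
```

>>> drive_tool:
  motion:
    - [0, 0, 0.4, 3, 0, 0, 0]
    - [0, 0, 0.4, 3, 0, 0, 0]
    - [0, 0, 0.4, 3, 0, 0, 0]
    - [0, 0, 0.4, 3, 0, 0, 0]
    - [0, 0, 0.4, 3, 0, 0, 0]
    - [0, 0, 0.4, 3, 0, 0, 0]
    - [0, 0, 0.4, 3, 0, 0, 0]
    - [0, 0, 0.4, 3, 0, 0, 0]
    - [0, 0, 0.4, 3, 0, 0, 0]
    - [0, 0, 0.4, 3, 0, 0, 0]
    - [0, 0, 0.4, 3, 0, 0, 0]
    - [0, 0, 0.4, 3, 0, 0, 0]
    - [0, 0, 0.4, 3, 0, 0, 0]
    - [0, 0, 0.4, 3, 0, 0, 0]
    - [0, 0, 0.3, 2, 0, 0, 0]
    - [0, 0, 0.2, 1.5, 0, 0, 0]
    - [0, 0, 0.1, 1, 0, 0, 0]
    - [0, 0, 0.1, 1, 0, 0, 0]

```text
time_s: 21.68
ee_pos: [0.5728, -0.0421, 0.0386]
eef_rot: [-1.035, 1.21, -1.389]
wrist_force: [-3.1, 0.8, 0.0]
finger_gap: 0.0428
```

```bash
python3 -c "
from h import *
goto([*b2w(19,-71),.04],-8.7,8)"; python3 look.py side6
```

```text
t 21.675 pos [ 0.5728 -0.0421  0.0386] board [  2.9 -71.1] F [-3.07  0.83  0.04] gap 0.0428
shift mm tool axes [-0.1  0.8 16.2] turn deg (tool) [ 0.01 -0.09 -0.13]
scene 1794 z 0.0942 [231.9 128.5] ang 82.93 board corners [[-6.0, -186.0], [123.0, -182.0], [116.0, 50.0], [-12.0, 46.0]]
side 1106 z 0.0978 [235.6 101.8] ang 82.14 board corners [[17.0, -187.0], [119.0, -185.0], [115.0, 50.0], [13.0, 49.0]]
```

>>> drive_tool:
  motion:
    - [0, 0, 0.1, 1, 0, 0, 0]
    - [0, 0, 0.1, 1, 0, 0, 0]
    - [0, 0, 0.1, 1, 0, 0, 0]
    - [0, 0, 0.1, 1, 0, 0, 0]
    - [0, 0, 0.1, 1, 0, 0, 0]
    - [0, 0, 0.1, 1, 0, 0, 0]
    - [0, 0, 0.1, 1, 0, 0, 0]
    - [0, 0, 0.1, 0.5, 0, 0, 0]
    - [0, 0, 0.1, 0.5, 0, 0, 0]

```text
time_s: 22.9
ee_pos: [0.5808, -0.0433, 0.039]
eef_rot: [-1.035, 1.21, -1.389]
wrist_force: [-2.8, 0.6, -1.3]
finger_gap: 0.0431
```

```bash
python3 -c "
from h import *
goto([*b2w(19,-71),.04],-8.7,8)"
```

```text
t 22.9 pos [ 0.5808 -0.0433  0.039 ] board [ 11.  -71.1] F [-2.81  0.6  -1.28] gap 0.0431
shift mm tool axes [-0.1  0.1  8.1] turn deg (tool) [ 0.   -0.09 -0.13]
```

>>> drive_tool:
  motion:
    - [0, 0, 0.1, 0.5, 0, 0, 0]
    - [0, 0, 0.1, 0.5, 0, 0, 0]
    - [0, 0, 0.1, 0.5, 0, 0, 0]
    - [0, 0, 0.1, 0.5, 0, 0, 0]

```text
time_s: 23.4
ee_pos: [0.5829, -0.0436, 0.0389]
eef_rot: [-1.035, 1.21, -1.389]
wrist_force: [-3.0, 0.5, -0.2]
finger_gap: 0.0429
```

>>> drive_tool:
  motion:
    - [0, 0, 0.1, 0.5, 0, 0, 0]
    - [0, 0, 0.1, 0.5, 0, 0, 0]
    - [0, 0, 0.1, 0.5, 0, 0, 0]

```text
time_s: 23.78
ee_pos: [0.5844, -0.0439, 0.0389]
eef_rot: [-1.035, 1.21, -1.389]
wrist_force: [-4.1, 0.5, 0.9]
finger_gap: 0.0428
```

>>> drive_tool:
  motion:
    - [0, 0, 0.1, 0.4, 0, 0, 0]
    - [0, 0, 0.1, 0.4, 0, 0, 0]

```text
time_s: 24.02
ee_pos: [0.5852, -0.044, 0.0388]
eef_rot: [-1.035, 1.21, -1.389]
wrist_force: [-4.3, 0.2, 3.0]
finger_gap: 0.0428
```

```bash
python3 look.py side7
```

```text
scene 1839 z 0.0941 [230.5 133.4] ang 81.51 board corners [[-1.0, -185.0], [132.0, -184.0], [131.0, 46.0], [-2.0, 46.0]]
side 1093 z 0.0978 [232.  114.3] ang 80.87 board corners [[13.0, -181.0], [127.0, -182.0], [129.0, 51.0], [15.0, 51.0]]
```

>>> drive_tool:
  motion:
    - [0, 0, 0, 0.4, 0, 0, 0]
    - [0, 0, 0, 0.4, 0, 0, 0]

```text
time_s: 24.38
ee_pos: [0.5859, -0.0441, 0.0388]
eef_rot: [-1.035, 1.21, -1.389]
wrist_force: [-4.6, 0.6, 2.5]
finger_gap: 0.0428
```

>>> drive_tool:
  motion:
    - [0, 0, 0, 0.4, 0, 0, 0]
    - [0, 0, 0, 0.4, 0, 0, 0]

```text
time_s: 24.62
ee_pos: [0.5867, -0.0443, 0.0388]
eef_rot: [-1.035, 1.21, -1.389]
wrist_force: [-4.3, -0.5, 3.2]
finger_gap: 0.0423
```

>>> drive_tool:
  motion:
    - [0, 0, 0, 0.4, 0, 0, 0]
    - [0, 0, 0, 0.4, 0, 0, 0]

```text
time_s: 24.88
ee_pos: [0.587, -0.0443, 0.0388]
eef_rot: [-1.036, 1.211, -1.389]
wrist_force: [-8.3, 0.7, 4.2]
finger_gap: 0.0427
```

>>> drive_tool:
  motion:
    - [0, 0, 0, 0.4, 0, 0, 0]
    - [0, 0, 0, 0.4, 0, 0, 0]

```text
time_s: 25.12
ee_pos: [0.5872, -0.0445, 0.0388]
eef_rot: [-1.037, 1.212, -1.388]
wrist_force: [-8.5, 0.3, 5.7]
finger_gap: 0.0428
```

```bash
python3 -c "
from h import *
goto([*b2w(19,-71),.04],-8.7,8)"
```

```text
t 25.125 pos [ 0.5872 -0.0445  0.0388] board [ 17.5 -71.2] F [-8.54  0.29  5.67] gap 0.0428
shift mm tool axes [-0.2 -1.   1.6] turn deg (tool) [ 0.17 -0.08 -0.11]
```

>>> drive_tool:
  motion:
    - [0, 0, 0, 0.3, 0, 0, 0]
    - [0, 0, 0, 0, 0, 0, 0]
    - [0, 0, 0, 0, 0, 0, 0]
    - [0, 0, 0, 0, 0, 0, 0]
    - [0, 0, 0, 0, 0, 0, 0]

```text
time_s: 25.75
ee_pos: [0.5872, -0.0444, 0.0388]
eef_rot: [-1.038, 1.213, -1.387]
wrist_force: [-9.6, -0.1, 7.0]
finger_gap: 0.0428
```

>>> drive_tool:
  motion:
    - [0, 0, 0, 0, 0, 0, 0]
    - [0, 0, 0, 0, 0, 0, 0]
    - [0, 0, 0, 0, 0, 0, 0]

```text
time_s: 26.12
ee_pos: [0.5872, -0.0444, 0.0388]
eef_rot: [-1.038, 1.213, -1.387]
wrist_force: [-10.6, 0.9, 6.7]
finger_gap: 0.0428
```

```bash
python3 look.py side8; python3 -c "
from h import *
goto([*b2w(-31,-71),.04],-8.7,8)"
```

```text
scene 1844 z 0.0942 [231.  129.3] ang 81.54 board corners [[4.0, -185.0], [134.0, -184.0], [133.0, 47.0], [3.0, 46.0]]
side 1070 z 0.098 [233.7 104.6] ang 81.09 board corners [[27.0, -183.0], [132.0, -183.0], [133.0, 51.0], [28.0, 51.0]]
t 26.225 pos [ 0.5872 -0.0444  0.0388] board [ 17.5 -71.2] F [-10.59   1.34   6.7 ] gap 0.043
shift mm tool axes [ -0.2  -7.8 -47.9] turn deg (tool) [ 0.21 -0.07 -0.11]
```

View pics/side8.png

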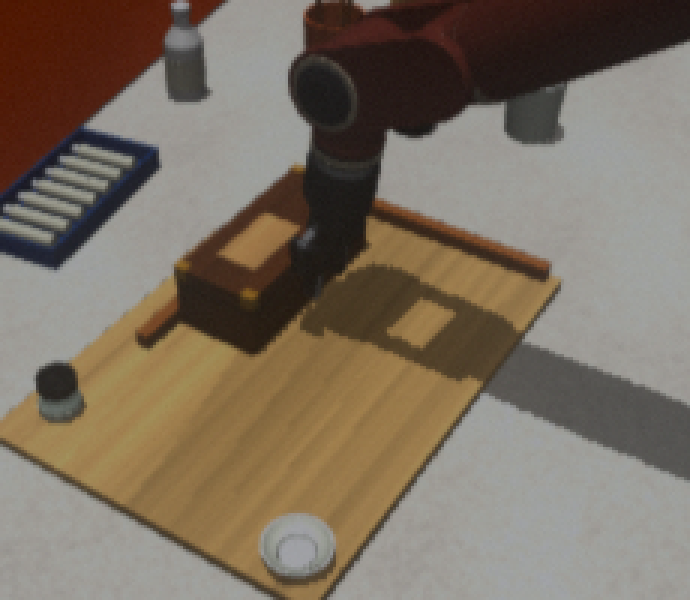

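The case is flush along the side strip (left edge 180–300, 170–265), jar and dish untouched. The vertical part of the force, 6.7 N, could be adding board friction. I ease that off and keep leaning.

>>> drive_tool:
  motion:
    - [0, 0, -0.6, 0.1, 0, 0, 0]
    - [0, 0, -0.4, 0.1, 0, 0, 0]
    - [0, 0, 0, 0, 0, 0, 0]

```text
time_s: 26.6
ee_pos: [0.5872, -0.0444, 0.0389]
eef_rot: [-1.038, 1.213, -1.388]
wrist_force: [-6.6, 0.8, 1.4]
finger_gap: 0.0428
```

>>> drive_tool:
  motion:
    - [0, 0, -0.1, 0.4, 0, 0, 0]
    - [0, 0, 0, 0.2, 0, 0, 0]
    - [0, 0, 0, 0, 0, 0, 0]

```text
time_s: 26.98
ee_pos: [0.5872, -0.0444, 0.0389]
eef_rot: [-1.039, 1.214, -1.387]
wrist_force: [-8.7, 0.7, 1.8]
finger_gap: 0.0426
```

>>> drive_tool:
  motion:
    - [0, 0, -0.1, 0.3, 0, 0, 0]
    - [0, 0, 0, 0, 0, 0, 0]
    - [0, 0, 0, 0, 0, 0, 0]
    - [0, 0, 0, 0, 0, 0, 0]
    - [0, 0, 0, 0, 0, 0, 0]

```text
time_s: 27.6
ee_pos: [0.5872, -0.0444, 0.0389]
eef_rot: [-1.039, 1.214, -1.386]
wrist_force: [-9.2, 1.0, 3.0]
finger_gap: 0.0431
```

>>> drive_tool:
  motion:
    - [0, 0, 0, 0, 0, 0, 0]
    - [0, 0, 0, 0, 0, 0, 0]
    - [0, 0, 0, 0, 0, 0, 0]
    - [0, 0, 0, 0, 0, 0, 0]
    - [0, 0, 0, -2, 0, 0, 0]
    - [0, 0, -1, -10, 0, 0, 0]
    - [0, 0, -3, -20, 0, 0, 0]
    - [0, 0, -3, -20, 0, 0, 0]
    - [0, 0, -40, 0, 0, 0, 0]
    - [0, 0, -50, 0, 0, 0, 0]
    - [0, 0, -50, 0, 0, 0, 0]
    - [0, 0, -30, 0, -8, 0, 0]
    - [0, 0, 0, 0, 0, -9, 0]
    - [0, 0, 0, 0, 0, -9, 0]
    - [0, 0, 0, 0, 0, -9, 0]
    - [0, 0, 0, 0, 0, -9, 0]
    - [0, 0, 0, 0, 0, -9, 0]
    - [0, 0, 0, 0, 0, -9, 0]
    - [0, 0, 0, 0, 0, -9, 0]
    - [0, 0, 0, 0, 0, -9, 0]

```text
time_s: 30.1
ee_pos: [0.5148, -0.0336, 0.2092]
eef_rot: [-1.538, 0.36, -0.365]
wrist_force: [-0.6, -0.2, 0.3]
finger_gap: 0.0429
```

```bash
python3 look.py side9; python3 -c "
from h import *
goto([*b2w(80,90),.2],81.3,-8)"
```

```text
scene 1780 z 0.094 [231.4 106. ] ang 81.14 board corners [[27.0, -185.0], [133.0, -185.0], [133.0, 46.0], [27.0, 47.0]]
side 1456 z 0.0977 [235.5 105. ] ang 81.17 board corners [[26.0, -185.0], [131.0, -185.0], [131.0, 51.0], [26.0, 51.0]]
t 30.2 pos [ 0.5147 -0.0336  0.2092] board [-55.9 -71.4] F [-0.32 -0.05  0.42] gap 0.0429
shift mm tool axes [ 79.    9.9 195.6] turn deg (tool) [ -8.1  -18.07  -1.13]
```

>>> drive_tool:
  motion:
    - [0, 8, 0, 20, 0, 0, 0]
    - [0, 16, 0, 40, 0, 0, 0]
    - [0, 18, 0, 45, 0, 0, 0]
    - [0, 18, 0, 45, 0, 0, 0]
    - [0, 18, 0, 45, 0, 0, 0]
    - [0, 0, 0, 0, 0, -9, 0]
    - [0, 0, 0, 0, 0, -9, 0]
    - [0, 0, 0, 0, -8, 0, 0]
    - [0, 0, 0, 0, 0, 0, 0]

```text
time_s: 31.32
ee_pos: [0.6719, 0.1072, 0.2087]
eef_rot: [-1.703, 0.13, -0.114]
wrist_force: [-0.0, 0.2, 0.1]
finger_gap: 0.0427
```

```bash
python3 -c "
from h import *
goto([*b2w(80,88),.04],81.2,-8)"
```

```text
t 31.325 pos [0.6719 0.1072 0.2087] board [78.2 91.5] F [-0.    0.17  0.13] gap 0.0427
shift mm tool axes [  1.6 167.7  19.3] turn deg (tool) [-0.23  0.05  0.06]
```

>>> drive_tool:
  motion:
    - [0, 1.6, 20, 6, 0, 0, 0]
    - [0, 0, 40, 5, 0, 0, 0]
    - [0, 0, 45, 4, 0, 0, 0]
    - [0, 0, 40, 3, 0, 0, 0]
    - [0, 0, 22, 1, 0, 0, 0]
    - [0, 0, 0, 0, 0, 0, 0]
    - [0, 0, 0, 0, 0, 0, 0]

```text
time_s: 32.2
ee_pos: [0.674, 0.1013, 0.0428]
eef_rot: [-1.703, 0.129, -0.117]
wrist_force: [0.2, 0.3, 0.3]
finger_gap: 0.0428
```

```bash
python3 look.py side10;python3 -c "
from h import *
goto([*b2w(80,62),.039],81.2,-8)"
```

```text
scene 1763 z 0.0941 [231.5 106.3] ang 80.98 board corners [[25.0, -185.0], [131.0, -185.0], [133.0, 46.0], [26.0, 47.0]]
side 1303 z 0.0979 [234.6 104.8] ang 81.5 board corners [[28.0, -186.0], [133.0, -185.0], [132.0, 49.0], [27.0, 49.0]]
t 32.3 pos [0.6744 0.1015 0.0435] board [81.6 86.2] F [ 0.24  0.09 -0.07] gap 0.0429
shift mm tool axes [ -1.6   7.7 -23.4] turn deg (tool) [-0.21 -0.01  0.24]
```

View pics/side10.png

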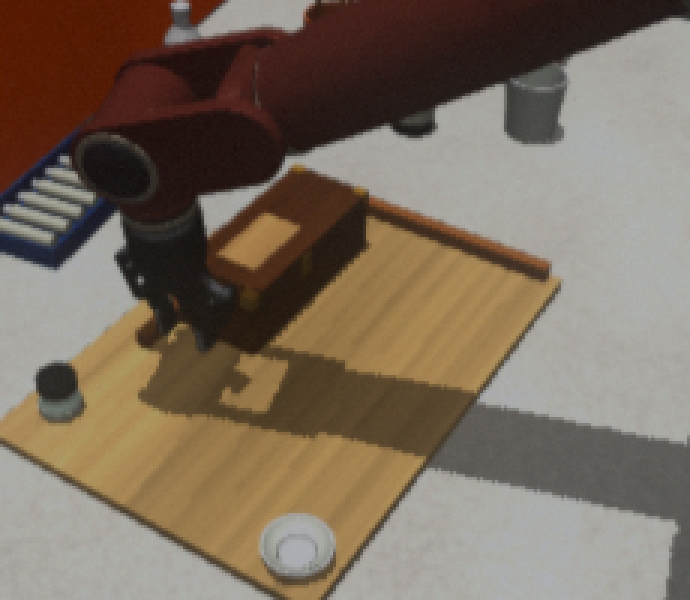

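The fingertips (165–205, 335) hang behind the case's trailing end, clear of the jar (58,390). The case is still flush on the side strip.

>>> drive_tool:
  motion:
    - [0, -0.8, 3, -8, 0, 0, 0]
    - [0, -0.8, 3, -8, 0, 0, 0]
    - [0, 0, 1, -4, 0, 0, 0]
    - [0, 0, 0.4, -3, 0, 0, 0]
    - [0, 0, 0.3, -2, 0, 0, 0]
    - [0, 0, 0.3, -2, 0, 0, 0]
    - [0, 0, 0.3, -2, 0, 0, 0]
    - [0, 0, 0.3, -2, 0, 0, 0]
    - [0, 0, 0.3, -2, 0, 0, 0]
    - [0, 0, 0.3, -2, 0, 0, 0]

```text
time_s: 33.55
ee_pos: [0.6656, 0.0662, 0.0366]
eef_rot: [-1.704, 0.13, -0.114]
wrist_force: [0.5, 3.5, -0.6]
finger_gap: 0.0428
```

```bash
python3 -c "
from h import *
goto([*b2w(80,8),.039],81.2,-8)"
```

```text
t 33.55 pos [0.6656 0.0662 0.0366] board [78.3 50. ] F [ 0.46  3.47 -0.59] gap 0.0428
shift mm tool axes [  1.8   3.4 -42. ] turn deg (tool) [-0.17  0.04  0.02]
```

>>> drive_tool:
  motion:
    - [0, 0, 0.3, -2.5, 0, 0, 0]
    - [0, 0, 0.3, -2.5, 0, 0, 0]
    - [0, 0, 0.3, -2.5, 0, 0, 0]
    - [0, 0, 0.3, -2.5, 0, 0, 0]
    - [0, 0, 0.3, -2.5, 0, 0, 0]
    - [0, 0, 0.3, -2.5, 0, 0, 0]
    - [0, 0, 0.3, -2.5, 0, 0, 0]
    - [0, 0, 0.3, -2.5, 0, 0, 0]
    - [0, 0, 0.3, -2.5, 0, 0, 0]
    - [0, 0, 0.3, -2.5, 0, 0, 0]
    - [0, 0, 0.3, -2.5, 0, 0, 0]
    - [0, 0, 0.3, -2, 0, 0, 0]
    - [0, 0, 0.2, -1, 0, 0, 0]

```text
time_s: 35.17
ee_pos: [0.6608, 0.0355, 0.0369]
eef_rot: [-1.704, 0.131, -0.114]
wrist_force: [-0.1, 2.9, -1.7]
finger_gap: 0.0424
```

```bash
python3 look.py side11;python3 -c "
from h import *
goto([*b2w(80,8),.039],81.2,-8)"
```

```text
scene 1770 z 0.0942 [230.  110.4] ang 81.14 board corners [[23.0, -222.0], [133.0, -223.0], [134.0, 7.0], [23.0, 8.0]]
side 1030 z 0.0979 [225.1 103.1] ang 81.34 board corners [[27.0, -222.0], [130.0, -222.0], [130.0, 3.0], [27.0, 3.0]]
t 35.275 pos [0.6608 0.0354 0.0369] board [78.1 18.9] F [ 0.45  1.74 -1.1 ] gap 0.0429
shift mm tool axes [  1.9  -0.5 -11. ] turn deg (tool) [-0.12  0.03 -0.  ]
```

About 12 mm left.

>>> drive_tool:
  motion:
    - [0, 0, 0.1, -1, 0, 0, 0]
    - [0, 0, 0.1, -1, 0, 0, 0]
    - [0, 0, 0.1, -1, 0, 0, 0]
    - [0, 0, 0.1, -1, 0, 0, 0]
    - [0, 0, 0.1, -1, 0, 0, 0]
    - [0, 0, 0.1, -1, 0, 0, 0]
    - [0, 0, 0.1, -1, 0, 0, 0]
    - [0, 0, 0.1, -0.5, 0, 0, 0]
    - [0, 0, 0, -0.5, 0, 0, 0]

```text
time_s: 36.4
ee_pos: [0.6597, 0.0277, 0.0373]
eef_rot: [-1.704, 0.131, -0.114]
wrist_force: [0.4, 2.3, -1.0]
finger_gap: 0.0427
```

>>> drive_tool:
  motion:
    - [0, 0, 0, -0.5, 0, 0, 0]
    - [0, 0, 0.1, -0.5, 0, 0, 0]
    - [0, 0, 0, -0.5, 0, 0, 0]

```text
time_s: 36.78
ee_pos: [0.6594, 0.0262, 0.0373]
eef_rot: [-1.704, 0.131, -0.114]
wrist_force: [0.1, 2.9, -2.1]
finger_gap: 0.0426
```

>>> drive_tool:
  motion:
    - [0, 0, 0, -0.5, 0, 0, 0]
    - [0, 0, 0.1, -0.5, 0, 0, 0]

```text
time_s: 37.02
ee_pos: [0.6593, 0.0252, 0.0374]
eef_rot: [-1.704, 0.131, -0.114]
wrist_force: [-0.0, 2.3, -0.6]
finger_gap: 0.0423
```

>>> drive_tool:
  motion:
    - [0, 0, 0, -0.5, 0, 0, 0]
    - [0, 0, 0, -0.5, 0, 0, 0]

```text
time_s: 37.28
ee_pos: [0.6591, 0.0242, 0.0375]
eef_rot: [-1.704, 0.131, -0.114]
wrist_force: [0.6, 3.2, -2.5]
finger_gap: 0.0426
```

>>> drive_tool:
  motion:
    - [0, 0, 0, -0.5, 0, 0, 0]
    - [0, 0, 0, -0.5, 0, 0, 0]

```text
time_s: 37.52
ee_pos: [0.6589, 0.0232, 0.0377]
eef_rot: [-1.704, 0.131, -0.114]
wrist_force: [0.7, 2.4, -1.9]
finger_gap: 0.0427
```

```bash
python3 look.py side12;python3 -c "
from h import *
goto([*b2w(80,8),.039],81.2,-8)"
```

```text
scene 1756 z 0.0942 [231.4 108.1] ang 82.14 board corners [[28.0, -236.0], [136.0, -235.0], [132.0, -3.0], [24.0, -5.0]]
side 998 z 0.0979 [225.  103.4] ang 80.89 board corners [[26.0, -236.0], [129.0, -237.0], [131.0, -12.0], [28.0, -11.0]]
t 37.625 pos [0.6589 0.0232 0.0377] board [78.2  6.5] F [ 0.09  2.58 -0.95] gap 0.0426
shift mm tool axes [ 1.8 -1.5  1.3] turn deg (tool) [-0.14  0.03  0.  ]
```

Should be about to touch.

>>> drive_tool:
  motion:
    - [0, 0, 0, -0.4, 0, 0, 0]
    - [0, 0, 0, -0.4, 0, 0, 0]

```text
time_s: 37.88
ee_pos: [0.6588, 0.0225, 0.0378]
eef_rot: [-1.704, 0.131, -0.114]
wrist_force: [0.5, 1.8, -2.6]
finger_gap: 0.0427
```

>>> drive_tool:
  motion:
    - [0, 0, 0, -0.4, 0, 0, 0]
    - [0, 0, 0, -0.4, 0, 0, 0]

```text
time_s: 38.12
ee_pos: [0.6587, 0.0217, 0.0379]
eef_rot: [-1.704, 0.131, -0.114]
wrist_force: [1.0, 1.9, -1.5]
finger_gap: 0.0432
```

>>> drive_tool:
  motion:
    - [0, 0, 0, -0.4, 0, 0, 0]
    - [0, 0, 0, -0.4, 0, 0, 0]

```text
time_s: 38.38
ee_pos: [0.6586, 0.0214, 0.0379]
eef_rot: [-1.703, 0.131, -0.114]
wrist_force: [-0.5, 5.5, -1.5]
finger_gap: 0.0427
```

>>> drive_tool:
  motion:
    - [0, 0, 0, -0.4, 0, 0, 0]
    - [0, 0, 0, -0.2, 0, 0, 0]
    - [0, 0, 0, 0, 0, 0, 0]

```text
time_s: 38.75
ee_pos: [0.6584, 0.0214, 0.0379]
eef_rot: [-1.702, 0.131, -0.114]
wrist_force: [1.2, 6.0, -1.8]
finger_gap: 0.043
```

>>> drive_tool:
  motion:
    - [0, 0, 0, -0.2, 0, 0, 0]
    - [0, 0, 0, 0, 0, 0, 0]
    - [0, 0, 0, 0, 0, 0, 0]

```text
time_s: 39.12
ee_pos: [0.6583, 0.0214, 0.0379]
eef_rot: [-1.702, 0.131, -0.113]
wrist_force: [1.1, 7.4, -2.2]
finger_gap: 0.0431
```

>>> drive_tool:
  motion:
    - [0, 0, 0, -0.3, 0, 0, 0]
    - [0, 0, 0, 0, 0, 0, 0]
    - [0, 0, 0, 0, 0, 0, 0]
    - [0, 0, 0, 0, 0, 0, 0]

```text
time_s: 39.62
ee_pos: [0.6583, 0.0214, 0.0379]
eef_rot: [-1.702, 0.131, -0.113]
wrist_force: [0.1, 7.9, -2.3]
finger_gap: 0.0427
```

>>> drive_tool:
  motion:
    - [0, 0, 0, -0.2, 0, 0, 0]
    - [0, 0, 0, 0, 0, 0, 0]
    - [0, 0, 0, 0, 0, 0, 0]
    - [0, 0, 0, 0, 0, 0, 0]
    - [0, 0, 0, 0, 0, 0, 0]
    - [0, 0, 0, 0, 0, 0, 0]

```text
time_s: 40.38
ee_pos: [0.6582, 0.0213, 0.0379]
eef_rot: [-1.701, 0.131, -0.113]
wrist_force: [0.5, 8.2, -1.7]
finger_gap: 0.0426
```

```bash
python3 look.py side13;python3 -c "
from h import *
goto([*b2w(80,58),.039],81.2,-8)"
```

```text
scene 1748 z 0.0942 [231.1 105.3] ang 81.38 board corners [[28.0, -237.0], [134.0, -237.0], [133.0, -6.0], [28.0, -6.0]]
side 993 z 0.0979 [225.7 102.9] ang 82.5 board corners [[28.0, -239.0], [131.0, -237.0], [126.0, -11.0], [24.0, -13.0]]
t 40.475 pos [0.6582 0.0213 0.0379] board [77.7  4.5] F [ 0.1   7.69 -1.79] gap 0.0429
shift mm tool axes [ 2.2 -8.2 52.8] turn deg (tool) [-0.3   0.04 -0.03]
```

>>> drive_tool:
  motion:
    - [0, 0, 0, -0.2, 0, 0, 0]
    - [0, 0, 0, 0, 0, 0, 0]
    - [0, 0, 0, 0, 0, 0, 0]
    - [0, 0, 0, 0, 0, 0, 0]
    - [0, 0, 0, 0, 0, 0, 0]
    - [0, 0, 0, 0, 0, 0, 0]

```text
time_s: 41.22
ee_pos: [0.6582, 0.0213, 0.0379]
eef_rot: [-1.701, 0.131, -0.113]
wrist_force: [0.3, 8.8, -2.1]
finger_gap: 0.0426
```

>>> drive_tool:
  motion:
    - [0, 0, 0, 2, 0, 0, 0]
    - [0, 0, -1, 10, 0, 0, 0]
    - [0, 0, -3, 20, 0, 0, 0]
    - [0, 0, -3, 20, 0, 0, 0]
    - [0, 0, -30, 0, 0, 0, 0]
    - [0, 0, -50, 0, 0, 0, 0]
    - [0, 0, -50, 0, 0, 0, 0]
    - [0, 0, -50, 0, 0, 0, 0]
    - [0, 0, -50, 0, 0, 0, 0]
    - [0, 0, -20, 0, 0, 0, 0]
    - [0, -40, 0, 0, 0, 0, 0]
    - [0, -50, 0, 0, 0, 0, 0]
    - [0, -50, 0, 0, 0, 0, 0]
    - [0, -40, 0, 0, 0, 0, 0]
    - [0, 0, 0, 0, 0, 0, 0]

```text
time_s: 43.1
ee_pos: [0.4915, 0.1333, 0.2842]
eef_rot: [-1.705, 0.131, -0.111]
wrist_force: [2.0, 0.1, -0.6]
finger_gap: 0.0428
```

```bash
python3 look.py side14
python3 - <<'E'
from h import *
goto([.5,0,.3],81,-8)
p,d=imaging.snapshot('scene');cv2.imwrite('pics/scene14.png',cv2.resize(p[130:280,160:370,::-1],(800,571),interpolation=cv2.INTER_CUBIC))
# board edges & strips now, and moved things vs start
for n in ['scene','side']:
    ci=imaging.camera_info(n); P0=np.load(n+'.npz'); 
    p,d=imaging.snapshot(n)
    for nm,x,y,hh in[('jar',145,213,.06),('dish',-160,233,.03),('tube',157,-45,.035)]:
        w=np.array([*b2w(x,y),hh]);T=np.linalg.inv(np.array(ci['T']));c=T[:3,:3]@w+T[:3,3];s=c[:2]/c[2];s=s*(1+ci['k1']*s@s)
        u,v=int(s[0]*ci['fx']+ci['cx']),int(s[1]*ci['fy']+ci['cy'])
        a=P0['p'][v-15:v+15,u-15:u+15];b=p[v-22:v+22,u-22:u+22]
        r=cv2.matchTemplate(b,a,cv2.TM_CCOEFF_NORMED);_,m,_,l=cv2.minMaxLoc(r);print(n,nm,'px shift',l[0]-7,l[1]-7,round(m,2))
E
```

```text
scene 1755 z 0.0942 [230.5 105.8] ang 81.37 board corners [[26.0, -236.0], [131.0, -236.0], [131.0, -6.0], [25.0, -6.0]]
side 1061 z 0.0979 [231.  103.8] ang 80.22 board corners [[23.0, -232.0], [127.0, -234.0], [131.0, -3.0], [28.0, -1.0]]
t 43.2 pos [0.4936 0.1328 0.2848] board [-101.9   89.8] F [ 0.76  0.03 -0.1 ] gap 0.0425
shift mm tool axes [  26.5    2.8 -131.1] turn deg (tool) [-0.11  0.27 -0.  ]
scene jar px shift 0 0 1.0
scene dish px shift 0 0 1.0
scene tube px shift 7 0 0.02
side jar px shift 0 0 1.0
side dish px shift 0 0 1.0
side tube px shift 0 1 0.94
```

View pics/side14.png

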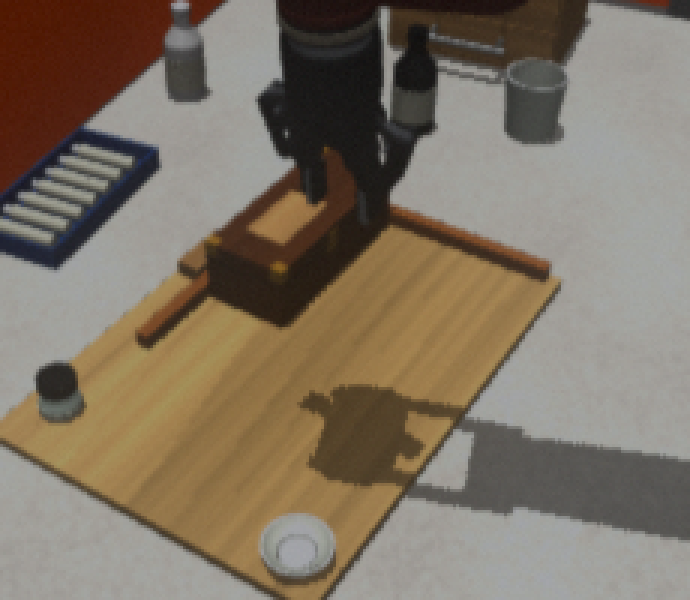

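View pics/scene14.png

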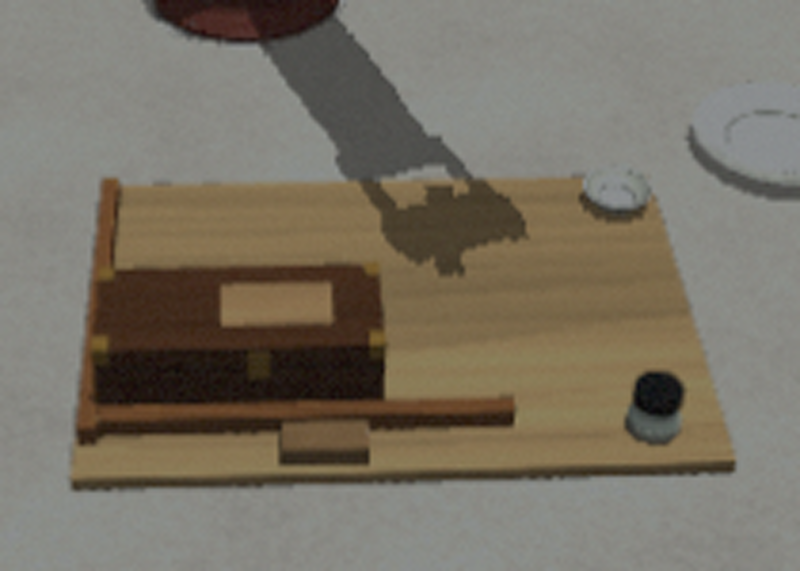

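Both views show the case in the corner: lid up, end on the end strip (95,265–400) and long side on the side strip (100–385,400), with the jar, dish and tube box in place. The gripper hides part of the case in the side view, so I clear it and re-measure.

>>> drive_tool:
  motion:
    - [0, 0, -30, 30, 0, 0, 0]
    - [0, 0, -30, 40, 0, 0, 0]
    - [0, 0, 0, 45, 0, 0, 0]
    - [0, 0, 0, 45, 0, 0, 0]
    - [0, 0, 0, 45, 0, 0, 0]
    - [0, 0, 0, 0, 0, 0, 0]
    - [0, 0, 0, 0, 0, 0, 0]

```text
time_s: 44.22
ee_pos: [0.5265, 0.341, 0.3166]
eef_rot: [-1.705, 0.132, -0.114]
wrist_force: [0.4, 0.2, 0.3]
finger_gap: 0.0424
```

```bash
for i in 1 2 3; do python3 look.py side15; done
python3 - <<'E'
from h import *
# strip faces from scene vs case: fit lines of far top edge of case and side strip direction
p,d=imaging.snapshot('side');ci=imaging.camera_info('side');P=cloud(ci,d).reshape(-1,3)
b=np.array([w2b(q) for q in P]);h=P[:,2]
m=(h>.085)&(h<.106)&(b[:,0]>0)&(b[:,0]<150)&(b[:,1]>-250)&(b[:,1]<20);print('lid mean',b[m].mean(0).round(1),m.sum())
A=np.c_[P[m][:,:2],np.ones(m.sum())];k=np.linalg.lstsq(A,P[m][:,2],rcond=None)[0];print('lid slope',k[:2].round(4))
E
```

```text
scene 1741 z 0.0941 [230.8 106.6] ang 81.64 board corners [[27.0, -237.0], [133.0, -236.0], [132.0, -5.0], [25.0, -6.0]]
side 1211 z 0.0979 [234.2 103.8] ang 81.65 board corners [[27.0, -237.0], [131.0, -237.0], [130.0, -2.0], [26.0, -3.0]]
scene 1755 z 0.0941 [231.6 109.1] ang 82.34 board corners [[26.0, -238.0], [135.0, -236.0], [131.0, -4.0], [21.0, -6.0]]
side 1209 z 0.098 [235.9 103.7] ang 81.39 board corners [[27.0, -239.0], [131.0, -239.0], [130.0, -3.0], [27.0, -3.0]]
scene 1751 z 0.0942 [230.7 109.5] ang 80.91 board corners [[23.0, -237.0], [133.0, -237.0], [134.0, -7.0], [25.0, -6.0]]
side 1189 z 0.0978 [234.8 102.1] ang 81.12 board corners [[27.0, -237.0], [129.0, -237.0], [129.0, -3.0], [27.0, -2.0]]
lid mean [  70.8 -118.5] 1208
lid slope [ 0.0289 -0.0071]
```

```bash
python3 -c "
from h import *
print(job.hand_in())"
```

```text
the job is handed in; nothing more can be done
None
```

I tipped the case onto its back, pressed it against the side strip and then the end strip, backed the arm clear, and handed the job in at about 45 s. `hand_in` gives no verdict, so what follows is from my own measurements.

- **Tipping:** a slow push about 190 mm up the lid, with readings of about 2 N at the pauses. The case fell and lay lid up.
- **Side strip:** I leaned with 9 to 10 N at the wrist, about 6 N above the roughly 3 N that sliding took. Partway through, a downward force of about 7 N built up, which could have added friction under the case. I eased it off and repeated the press.
- **End strip:** I leaned with 8 to 9 N at the wrist, about 6 N above the sliding force, for more than a second.
- **Final position:** the far long edge is at board x of about 129 to 135 mm (strip face at 130 mm), and the leading end is at y of about -237 mm (strip face at -235 mm). The lid is about 80 mm above the board.
- **Other things:** the jar and dish showed no shift in either camera, and the tube box moved at most 1 pixel in the side camera. I did not measure the cup, bottle, bowl or palette; the arm never came near them.

Some checks were imprecise or disagreed:
- **Squareness:** repeated angle readings scattered by about ±0.7°, around an average within 0.5° of square.
- **Lid tilt:** the side camera gave a lid slope of about 0.03 rad. I take most of that as depth noise, and it is under the 0.08 rad limit.
- **Tube box:** its image match in the scene camera failed, probably because the case now shows in that patch. Its position read by eye matched the start.

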